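# Register a printing block over its pins

### The arm

A 6-joint arm with a two-finger parallel gripper is mounted at the origin on a cart in front of the work surface, level with it; the furniture and walls round the work are solid. World frame = base frame: x ahead of the robot, y to its left, z up, the work surface at z = 0. Lengths are in m, angles in degrees, forces in N, time in s.
With the tool pointing down it reaches from about 0.375 to 0.975 m from the base axis. Payload 3.8 kg.
Tool frame: the origin (TCP) lies midway between the tips of the shut fingers; the grasp point (between the pads) lies 19 mm behind it (robot.tcp_to_grasp is the y of the grasp point in the tool frame, in m); y points along the fingers, x is the direction in which the jaws open and shut, and the axes are right-handed (so a half turn about y gives the same grasp; the last joint's range is limited). The gripper opens to 88 mm and grips with 3 to 60 N. Pads are 18 mm wide; open, the fingers measure 123 mm over their backs; the gripper's body (75 mm by 187 mm) begins 45 mm behind the grasp point.
Start: joints at [-72.531, 15.12, 91.902, -0, 72.978, -2.114], TCP at [0.226, -0.636, 0.239] pointing down, gripper open.
Joint ranges: [-150.88, 150.88], [-54.13, 125.18], [17.81, 147.31], [-75.09, 255.09], [0, 152.58], [-146.25, 146.25]. Speed limits (degrees/s): [147.25, 147.25, 180, 180, 180, 180].

### API

Orientations are given as a 3x3 rotation matrix whose columns are the frame's x, y, z axes.
In Python, from rig import monitor, grab_frame, workorder, robot gives the robot as it stands.
- The arm moves only by the tool servo_tool, never from a script. Its argument "increments" is a list of rows, each an object with "gripper": the closure, from -1 (fully open) to 1 (shut); "translation": the shift along the tool's x, y, z in m, a list of three; "angular": the turn, a rotation vector about the tool's x, y, z in degrees, a list of three. A call has 1 to 20 rows; each row is the pose to reach, as a shift and turn from the pose commanded when the call began, along the tool's axes at that moment; what a row does not reach only later rows make up. A row lasts 1/12 s, in which the tool goes at most 41.7 mm and 7.16 degrees, less where a joint would pass 70% of its speed; a pose out of reach is approached as far as the arm can. A call with a gripper value outside its range is refused whole. The fingers move at their own pace and stop on an object; "force" is the grip in N (left out, the last holds). Time passes only in rows, so rows that repeat a pose let the fingers close. It gives the time, the measured TCP pose, the force and the opening at its end, in the units of the state.
- monitor.get_obs(): the state, without advancing time (a new reading comes with each control period).
- grab_frame(name): name is "scene" or "top" or "wrist"; returns a dict with "color" (480x640x3 uint8, blue, green, red), "fx", "fy", "cx", "cy" (pixels), "dist_coeffs" ([k1, k2, p1, p2, k3] as OpenCV has them; the pictures are not rectified), "eye" and "attitude" of the camera in the world. Camera axes: x right, y down, z forward; pixel columns grow to the right and rows downward; lengths in m; the calibration is good to about 2 mm. A picture is of the moment at which its call begins. There is no depth.
- workorder.finish_job(): hands the job in, once; it reports no verdict.
The state is a dict: "time": time; "joints": joint angles; "joint_vel": joint speeds; "tau": joint torques, N m; "ee_pos": TCP position; "ee_rot": TCP orientation; "force": force on the tool from outside, world axes, zero at the start; "torque": the same for the moment, N m; "finger_gap": finger opening in m.
Only numpy, scipy, OpenCV 4.12 (cv2) and the standard library are available. Lean on these libraries where they do the work, as an engineer would, in place of code of your own. Each camera call takes 0.05 s, during which the arm holds its last target. There are 200 camera calls.

### The job

Set up the register board for a print: drop the two steel pins from the small wooden rest, upright and fully home, into the bores of the wooden board that they fit, the thick pin in the wide bore and the thin pin in the narrow one. Then lift the wooden printing block off its ink pad, carry it over the jars and finish while holding it still and level about 1 cm above the pin tops, its wide hole right over the thick pin and its narrow hole over the thin one, so that I can check the line-up before it comes down; do not let go of it. The inked block must not touch the pins, the board or the jars, and the jars and the little bottle stay where they stand.

Things in the scene. Friction and masses are not known exactly. Their poses are not given: they have to be found in the camera images.
- board: fixed wooden register board, 130 x 210 x 32 mm; origin at the centre of its underside, z up, y along its length; a blank card lies between low brass stops in the middle of its top; one blind bore near each end of its length
- bore_thick (a point): centre of the mouth of the wide bore, level with the board's top; bore diameter 19.4 mm, 24 mm deep, 75 mm from the board's centre along its +y
- bore_thin (a point): centre of the mouth of the narrow bore, level with the board's top; bore diameter 13.4 mm, 24 mm deep, 75 mm from the board's centre along its -y
- rest: fixed wooden pin rest, a small block 40 x 96 x 24 mm (foot 48 x 104 mm) in which the two pins stand 56 mm apart, each 16 mm deep, leaving 54 mm of each pin free above; origin at the centre of its underside; it may be turned any way
- pin_thick_mid (a point): thick steel register pin, diameter 18 mm, 70 mm long, 0.10 kg, standing upright and loose in its bore of the rest; this point is at its centre, half-way up; z along the pin, toward its top; the foot has a 2 mm bevel, the top 7 mm taper to a flat 12 mm across. Home in its bore it stands 46 mm out of the board
- pin_thick_top (a point): centre of the thick pin's top end, 35 mm above its mid point
- pin_thin_mid (a point): thin steel register pin, diameter 12 mm, 70 mm long, 0.05 kg, otherwise like the thick one; the top tapers to a flat 6 mm across; this point is at its centre, half-way up; z along the pin, toward its top
- pin_thin_top (a point): centre of the thin pin's top end, 35 mm above its mid point
- pad: fixed ink pad, 100 x 140 mm dark tin with a grey felt, 12 mm high to the top of the felt; origin at the centre of its underside; the block stands on it
- block_handle (a point): centre of the upright handle on top of the loose printing block (0.35 kg): the handle is a wooden bar 24 mm wide (x), 84 mm long (y) and 44 mm high, this point 24 mm above the top of the carrier and 20 mm below the handle's top; the carrier is a wooden board 70 x 190 x 18 mm, long along y, with a 6 mm thick printing face, 62 x 92 mm, under its middle; z up; the block's lowest point is 48 mm below this point, the carrier's underside 42 mm below
- hole_thick (a point): centre of the block's wide through-hole (21 mm) at the underside of the carrier, 75 mm along +y and 42 mm below block_handle
- hole_thin (a point): centre of the block's narrow through-hole (15 mm) at the underside of the carrier, 75 mm along -y and 42 mm below block_handle
- block: the whole printing block; origin under its centre at the lowest point of its printing face; axes as block_handle
- tumbler: loose plastic tumbler, 74 mm across, 88 mm high, a bystander between pad and board; origin under its centre
- water_jar: loose open glass jar, 72 mm across, 80 mm high, a bystander between pad and board; origin under its centre
- foam_jar: loose glass jar with a foam dabber sticking out, 69 mm across, 124 mm high, a bystander between pad and board; origin under its centre
- dropper_bottle: loose small bottle, 25 mm across, 68 mm high, a bystander behind the board; origin under its centre
- pin_thick: the thick pin as a body; origin at the centre of its foot
- pin_thin: the thin pin as a body; origin at the centre of its foot
- press_ball (a point): centre of the 34 mm ball at the end of the hand lever of the green eyelet press, a fixed bystander behind the jars: its lever reaches out from the press (0.30 m high, behind the ball) toward the robot, the ball being the nearest and highest point; swing the arm past in front of it, nearer the robot

How it is judged:
By the outcome, as a careful person would: the job done as asked, in the order asked, and still so for the second after the job is handed in, while the arm keeps its last pose, push and grip.
It also fails if it takes over 72 s, if anything falls off the work surface, if the arm or the gripper's body presses on something with over 40 N, if the wrist force passes 120 N, or if a joint passes its speed limit or range.

## Working session

There is one attempt and no reset: what is moved stays moved. The work goes in short steps, Python scripts to look and compute and a tool call to move; the robot and the scene stay as the last step left them, time stands still between calls to the robot, and variables do not carry over. Pictures are saved under pics/ and viewed, about 8 in all and at most 12, crops included, and the job is handed in when it is done.

Besides the shell and the picture viewer there is one more tool, called after "Call:" by a JSON object that holds its "method" and its "body". servo_tool: Moves the arm, as the interface text tells. Its arguments: {"type":"object","properties":{"increments":{"type":"array","items":{"type":"object","properties":{"gripper":{"type":"number"},"translation":{"type":"array","items":{"type":"number"}},"angular":{"type":"array","items":{"type":"number"}}}}},"force":{"type":"number"}},"required":["increments"]}

```bash
ls; mkdir -p pics
cat > h.py <<'E'
import numpy as np, cv2
from rig import monitor, grab_frame, workorder, robot
def K(f): return np.array([[f['fx'],0,f['cx']],[0,f['fy'],f['cy']],[0,0,1.]])
def ray(f,u,v):
    p=cv2.undistortPoints(np.array([[[u,v]]],float),K(f),np.array(f['dist_coeffs'],float))[0,0]
    return np.array(f['eye']),np.array(f['attitude'])@np.array([p[0],p[1],1])
def at_z(f,u,v,z):
    o,d=ray(f,u,v); return o+d*(z-o[2])/d[2]
def proj(f,P):
    R=np.array(f['attitude']);t=-R.T@np.array(f['eye'])
    return cv2.projectPoints(np.array(P,float).reshape(-1,1,3),cv2.Rodrigues(R.T)[0],t,K(f),np.array(f['dist_coeffs'],float))[0][:,0]
E
python3 - <<'E'
from h import *
import pickle
print(monitor.get_obs())
for n in ['scene','top','wrist']:
    f=grab_frame(n);cv2.imwrite(f'pics/{n}0.png',f['color']);pickle.dump(f,open(n+'0.pkl','wb'));print(n,f['fx'],f['eye'],np.round(f['attitude'],3).tolist())
print([a for a in dir(robot) if a[0]!='_'],robot.tcp_to_grasp)
E
```

```text
pics
{'time': 0.0, 'joints': array([-7.25286287e+01,  1.51685937e+01,  9.19801005e+01,  6.04663930e-04,
        7.29763335e+01, -2.11435154e+00]), 'joint_vel': array([-0.02966396,  0.00087447, -0.06734933,  0.01341322,  0.051784  ,
        0.09108613]), 'tau': array([ 1.81992858e-03, -5.02107525e+01, -3.56871629e+01,  7.29120872e-02,
        2.93226494e-02, -1.96875981e-04]), 'ee_pos': array([ 0.22606193, -0.63527992,  0.23740551]), 'ee_rot': array([[ 3.35213190e-01, -6.45517851e-04,  9.42142081e-01],
       [-9.42139779e-01,  2.08450460e-03,  3.35213799e-01],
       [-2.18028600e-03, -9.99997619e-01,  9.05853920e-05]]), 'force': array([-0.45412435, -0.38914063, -0.040248  ]), 'torque': array([-0.04994564, -0.05552646,  0.030119  ]), 'finger_gap': 0.08778048716986427}
scene 603.631883108689 [-0.24675598  0.36970841  1.46836835] [[-0.463, -0.725, 0.51], [-0.886, 0.371, -0.277], [0.012, -0.581, -0.814]]
top 591.4157411553753 [ 0.29536697 -0.05659555  1.76240006] [[-0.028, -0.988, 0.154], [-1.0, 0.026, -0.014], [0.01, -0.154, -0.988]]
wrist 397.84524517591 [ 0.29671211 -0.61058141  0.38296013] [[0.335, -0.901, -0.275], [-0.942, -0.321, -0.095], [-0.003, 0.291, -0.957]]
['PlanningError', 'tcp_to_grasp'] -0.0187
```

View pics/top0.png

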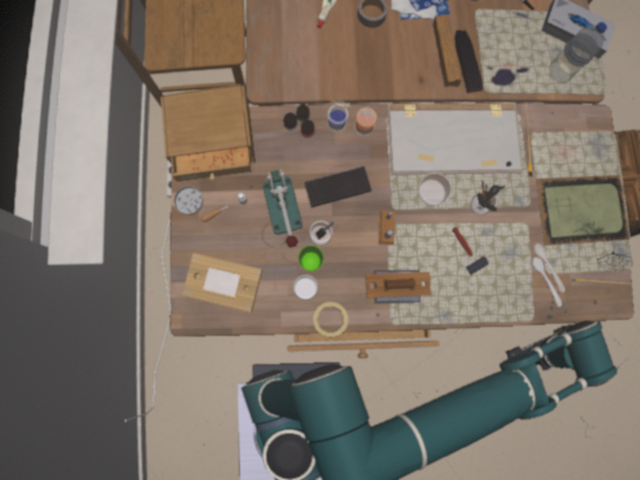

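View pics/scene0.png

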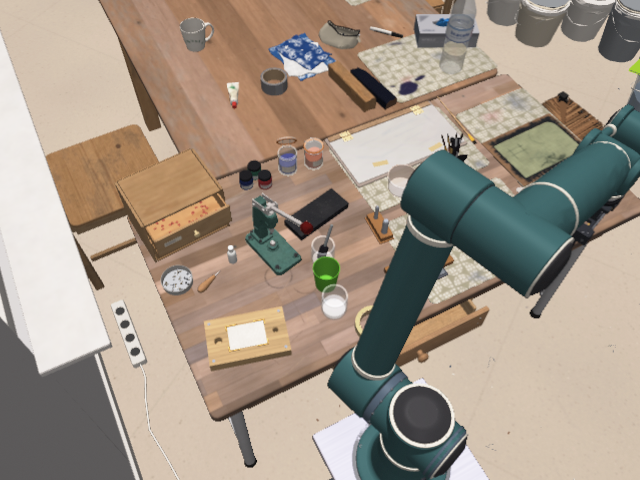

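The top view shows the board near (222,282), the block near (398,285) and the rest near (388,227). The jars are at (311,259), (305,287) and (320,232), and the press ball is at (291,241). I'll enlarge that area next.

Run:
```python
import cv2
a=cv2.imread('pics/top0.png')
l=cv2.resize(a[235:325,170:280],None,fx=5,fy=5,interpolation=cv2.INTER_CUBIC)  # 550x450
r=cv2.resize(a[200:310,358:440],None,fx=5,fy=5,interpolation=cv2.INTER_CUBIC) # 410x550
import numpy as np
o=np.zeros((550,960,3),np.uint8);o[:450,:550]=l;o[:,550:]=r
o=cv2.resize(o,None,fx=.8333,fy=.8333);print(o.shape)
cv2.imwrite('pics/crop1.png',o)
```

```text
(458, 800, 3)
```

View pics/crop1.png

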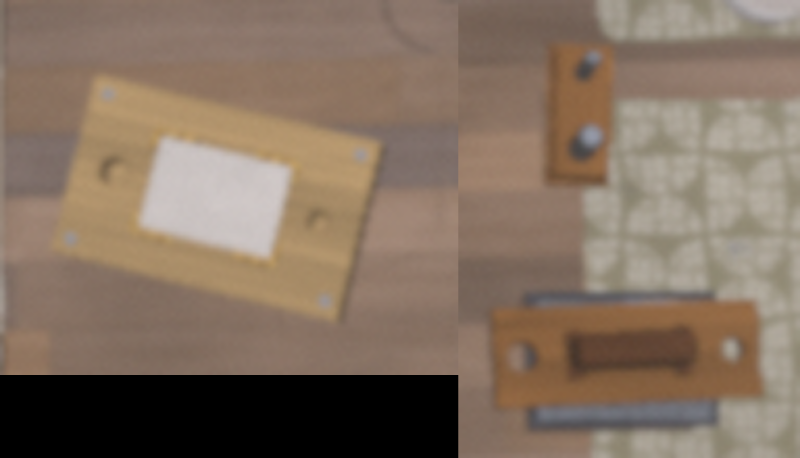

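Board bores in the crop: wide at (112,170), narrow at (317,218). Pin tops: thick at (591,132), thin at (592,58). Block holes: wide at (521,355), narrow at (731,348).

Run:
```python
from h import *
import pickle
f=pickle.load(open('top0.pkl','rb'))
L=lambda X,Y:(170+X/4.1667,235+Y/4.1667)
R=lambda X,Y:(358+(X-458.3)/4.1667,200+Y/4.1667)
def show(n,p,z): print(n,np.round(at_z(f,*p,z),4))
show('wide',L(112,170),.032);show('narrow',L(317,218),.032)
c=[at_z(f,*L(*q),.032) for q in [(97,75),(382,143),(338,320),(52,248)]];print('boardc',np.round(np.mean(c,0),4), [np.linalg.norm(c[i]-c[i-1]).round(3) for i in range(4)], np.round(c,3).tolist())
# rest: pin top height 24-16+70=78mm
show('thick top',R(591,132),.078);show('thin top',R(592,58),.078)
# block carrier top z=12+6+18=.036
show('bh wide',R(521,355),.036);show('bh narrow',R(731,348),.036)
c=[at_z(f,*R(*q),.036) for q in [(490,310),(754,302),(763,396),(494,408)]];print('block',np.round(np.mean(c,0),4),np.round(c,3).tolist())
c=[at_z(f,*R(*q),.080) for q in [(570,335),(692,328),(694,356),(572,363)]];print('handle',np.round(np.mean(c,0),4))
for n,p,z in [('tumbler',(311,258),.088),('water',(305,287),.08),('foam',(320,232),.08),('ball',(291.5,241),.2),('ball',(291.5,241),.15),('bottle',(241,197),.068)]: show(n,p,z)
# ball triangulation w/ scene
g=pickle.load(open('scene0.pkl','rb'))
o1,d1=ray(f,291.5,241);o2,d2=ray(g,306,227)
A=np.stack([d1,-d2],1);s=np.linalg.lstsq(A,o2-o1,rcond=None)[0];print('ball',o1+d1*s[0],o2+d2*s[1])
```

```text
wide [0.465  0.2679 0.032 ]
narrow [0.4277 0.1224 0.032 ]
boardc [0.4448 0.1935 0.032 ] [np.float64(0.127), np.float64(0.21), np.float64(0.128), np.float64(0.21)] [[0.533, 0.279, 0.032], [0.48, 0.076, 0.032], [0.356, 0.109, 0.032], [0.411, 0.311, 0.032]]
thick top [ 0.5741 -0.3006  0.078 ]
thin top [ 0.6266 -0.3039  0.078 ]
bh wide [ 0.4235 -0.2498  0.036 ]
bh narrow [ 0.4237 -0.3994  0.036 ]
block [ 0.4219 -0.3242  0.036 ] [[0.456, -0.229, 0.036], [0.456, -0.418, 0.036], [0.389, -0.421, 0.036], [0.387, -0.229, 0.036]]
handle [ 0.4244 -0.3219  0.08  ]
tumbler [ 0.5023 -0.0698  0.088 ]
water [ 0.4206 -0.0505  0.08  ]
foam [ 0.5782 -0.0979  0.08  ]
ball [ 0.5356 -0.0181  0.2   ]
ball [ 0.5433 -0.0169  0.15  ]
bottle [0.6907 0.1309 0.068 ]
ball [ 0.52297283 -0.02012469  0.28237778] [ 0.52537773 -0.01671195  0.28283172]
```

Call:
{"method": "servo_tool", "body": {"increments": [{"gripper":-1,"translation":[-0.198,0.0,0.44],"angular":[0,19.6,0]},{"gripper":-1,"translation":[-0.198,0.0,0.44],"angular":[0,19.6,0]},{"gripper":-1,"translation":[-0.198,0.037,0.44],"angular":[0,19.6,0]},{"gripper":-1,"translation":[-0.198,0.037,0.44],"angular":[0,19.6,0]},{"gripper":-1,"translation":[-0.198,0.037,0.44],"angular":[0,19.6,0]},{"gripper":-1,"translation":[-0.198,0.037,0.44],"angular":[0,19.6,0]},{"gripper":-1,"translation":[-0.198,0.037,0.44],"angular":[0,19.6,0]},{"gripper":-1,"translation":[-0.198,0.037,0.44],"angular":[0,19.6,0]},{"gripper":-1,"translation":[-0.198,0.037,0.44],"angular":[0,19.6,0]},{"gripper":-1,"translation":[-0.198,0.037,0.44],"angular":[0,19.6,0]},{"gripper":-1,"translation":[-0.198,0.037,0.44],"angular":[0,19.6,0]},{"gripper":-1,"translation":[-0.198,0.037,0.44],"angular":[0,19.6,0]},{"gripper":-1,"translation":[-0.198,0.037,0.44],"angular":[0,19.6,0]},{"gripper":-1,"translation":[-0.198,0.037,0.44],"angular":[0,19.6,0]},{"gripper":-1,"translation":[-0.198,0.037,0.44],"angular":[0,19.6,0]}]}}

```text
time: 1.4
ee_pos: [0.5739, -0.3021, 0.2013]
ee_rot: [[0.0, -0.001, 1.0], [-1.0, -0.0, 0.0], [0.0, -1.0, -0.001]]
force: [-0.8, -0.2, -0.3]
finger_gap: 0.0883
```

```bash
cat >> h.py <<'E'
import pickle
from scipy.spatial.transform import Rotation as Ro
def Rth(th):
    t=np.deg2rad(th);c,s=np.cos(t),np.sin(t)
    return np.array([[c,0,-s],[s,0,c],[0,-1,0]])
def go(p,th):
    """shift and turn (tool axes) from measured pose to TCP p, jaw azimuth th"""
    o=monitor.get_obs();R=o['ee_rot']
    print('go',np.round(R.T@(np.array(p)-o['ee_pos']),4),np.round(Ro.from_matrix(R.T@Rth(th)).as_rotvec(degrees=True),2))
def st():
    o=monitor.get_obs();R=o['ee_rot'];print('t',round(o['time'],2),'tcp',np.round(o['ee_pos'],4),'th',round(np.degrees(np.arctan2(R[1,0],R[0,0])),2),'ydir',np.round(R[:,1],3),'F',np.round(o['force'],1),'gap',round(o['finger_gap'],4))
def snap(n,tag):
    f=grab_frame(n);pickle.dump(f,open(tag+'.pkl','wb'));cv2.imwrite('pics/'+tag+'.png',f['color']);return f
E
python3 - <<'E'
from h import *
st();f=snap('wrist','w1');print(f['eye'])
E
```

```text
t 1.4 tcp [ 0.5739 -0.3021  0.2013] th -89.99 ydir [-0.001 -0.    -1.   ] F [-0.8 -0.2 -0.3] gap 0.0883
[ 0.64900119 -0.30216928  0.34667223]
```

View pics/w1.png

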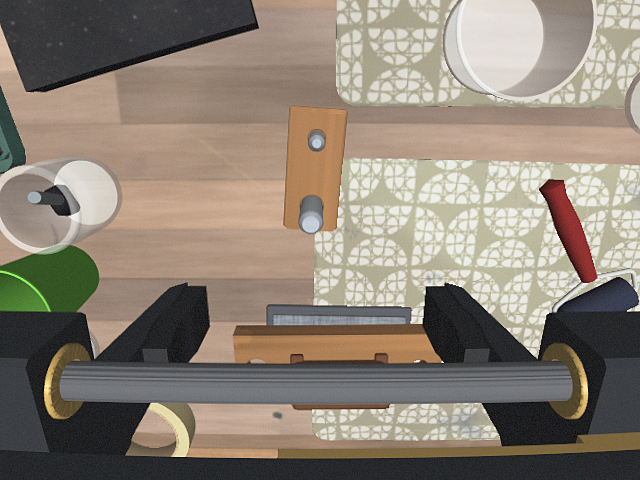

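The wrist view shows the thick pin's top at (311,223), the thin pin's top at (317,142), and the fingers straddling the view. The gripper is wide along its jaw axis.

Run:
```python
from h import *
f=pickle.load(open('w1.pkl','rb'))
a=at_z(f,311,223,.078);b=at_z(f,317,142,.078);print(a,b,np.linalg.norm(a-b),np.degrees(np.arctan2(*(b-a)[1::-1])))
print([np.round(at_z(f,*p,.024),4).tolist() for p in [(290,107),(346,111),(337,230),(285,229)]])
p=a.copy();p[2]=.04
go(p,-90)
```

```text
[ 0.57500213 -0.2988638   0.078     ] [ 0.63056755 -0.30299774  0.078     ] 0.05571898809920254 -4.254829203586525
[[0.6536, -0.2822, 0.024], [0.6506, -0.3257, 0.024], [0.554, -0.3202, 0.024], [0.5549, -0.2762, 0.024]]
go [-0.0038  0.1615  0.0015] [ 0.04 -0.05  0.01]
```

Call:
{"method": "servo_tool", "body": {"force": 30, "increments": [{"gripper":-1,"translation":[-0.004,0.04,0.0015],"angular":[0,0,0]},{"gripper":-1,"translation":[-0.004,0.08,0.0015],"angular":[0,0,0]},{"gripper":-1,"translation":[-0.004,0.12,0.0015],"angular":[0,0,0]},{"gripper":-1,"translation":[-0.004,0.15,0.0015],"angular":[0,0,0]},{"gripper":-1,"translation":[-0.004,0.161,0.0015],"angular":[0,0,0]},{"gripper":-1,"translation":[-0.004,0.161,0.0015],"angular":[0,0,0]},{"gripper":1,"translation":[-0.004,0.161,0.0015],"angular":[0,0,0]},{"gripper":1,"translation":[-0.004,0.161,0.0015],"angular":[0,0,0]},{"gripper":1,"translation":[-0.004,0.161,0.0015],"angular":[0,0,0]},{"gripper":1,"translation":[-0.004,0.161,0.0015],"angular":[0,0,0]},{"gripper":1,"translation":[-0.004,0.161,0.0015],"angular":[0,0,0]},{"gripper":1,"translation":[-0.004,0.161,0.0015],"angular":[0,0,0]},{"gripper":1,"translation":[-0.004,0.161,0.0015],"angular":[0,0,0]},{"gripper":1,"translation":[-0.004,0.161,0.0015],"angular":[0,0,0]},{"gripper":1,"translation":[-0.004,0.161,0.0015],"angular":[0,0,0]},{"gripper":1,"translation":[-0.004,0.161,0.0015],"angular":[0,0,0]}]}}

```text
time: 2.78
ee_pos: [0.5759, -0.2978, 0.0406]
ee_rot: [[-0.0, -0.0, 1.0], [-1.0, 0.0, -0.0], [-0.0, -1.0, -0.0]]
force: [-0.4, 0.3, 0.6]
finger_gap: 0.0234
```

Run:
```python
from h import *
st()
for z in (.26,):
    go((.575,-.30,z),-90)
    go((.42,-.10,z),-90)
    go((.38,0,z),-90)
    go((.465,.268,z),-90)
print(monitor.get_obs()['joints'].round(1))
```

```text
t 2.78 tcp [ 0.5759 -0.2978  0.0406] th -90.01 ydir [-0.  0. -1.] F [-0.4  0.3  0.6] gap 0.0234
go [ 0.0022 -0.2194 -0.0009] [ 0.01 -0.01 -0.01]
go [-0.1978 -0.2193 -0.156 ] [ 0.01 -0.01 -0.01]
go [-0.2978 -0.2193 -0.196 ] [ 0.01 -0.01 -0.01]
go [-0.5658 -0.2193 -0.1111] [ 0.01 -0.01 -0.01]
[-29.5  22.7 104.5   0.   52.8  60.5]
```

Call:
{"method": "servo_tool", "body": {"increments": [{"gripper":1,"translation":[0,0,0],"angular":[0,0,0]},{"gripper":1,"translation":[0,0,0],"angular":[0,0,0]},{"gripper":1,"translation":[0,0,0],"angular":[0,0,0]},{"gripper":1,"translation":[0,-0.03,0],"angular":[0,0,0]},{"gripper":1,"translation":[0,-0.07,0],"angular":[0,0,0]},{"gripper":1,"translation":[0,-0.11,0],"angular":[0,0,0]},{"gripper":1,"translation":[0,-0.15,0],"angular":[0,0,0]},{"gripper":1,"translation":[0,-0.18,0],"angular":[0,0,0]},{"gripper":1,"translation":[-0.028,-0.18,-0.031],"angular":[0,0,0]},{"gripper":1,"translation":[-0.058,-0.18,-0.06],"angular":[0,0,0]},{"gripper":1,"translation":[-0.088,-0.18,-0.089],"angular":[0,0,0]},{"gripper":1,"translation":[-0.118,-0.18,-0.118],"angular":[0,0,0]},{"gripper":1,"translation":[-0.148,-0.18,-0.145],"angular":[0,0,0]},{"gripper":1,"translation":[-0.188,-0.18,-0.156],"angular":[0,0,0]},{"gripper":1,"translation":[-0.228,-0.18,-0.166],"angular":[0,0,0]},{"gripper":1,"translation":[-0.268,-0.18,-0.171],"angular":[0,0,0]},{"gripper":1,"translation":[-0.308,-0.18,-0.171],"angular":[0,0,0]},{"gripper":1,"translation":[-0.348,-0.18,-0.171],"angular":[0,0,0]},{"gripper":1,"translation":[-0.348,-0.18,-0.171],"angular":[0,0,0]}]}}

```text
time: 4.37
ee_pos: [0.4041, 0.0563, 0.2209]
ee_rot: [[0.007, 0.001, 1.0], [-1.0, 0.004, 0.007], [-0.004, -1.0, 0.001]]
force: [-0.3, -1.8, -0.9]
finger_gap: 0.0168
```

Run:
```python
from h import *
st();go((.465,.268,.100),-90)
```

```text
t 4.37 tcp [0.4041 0.0563 0.2209] th -89.59 ydir [ 0.001  0.004 -1.   ] F [-0.3 -1.8 -0.9] gap 0.0168
go [-0.2108  0.1217  0.0623] [-0.04  0.41 -0.21]
```

Call:
{"method": "servo_tool", "body": {"increments": [{"gripper":1,"translation":[-0.04,0.0,0.011],"angular":[0,0,0]},{"gripper":1,"translation":[-0.08,0.0,0.022],"angular":[0,0,0]},{"gripper":1,"translation":[-0.12,0.0,0.033],"angular":[0,0,0]},{"gripper":1,"translation":[-0.16,0.01,0.044],"angular":[0,0,0]},{"gripper":1,"translation":[-0.195,0.03,0.055],"angular":[0,0,0]},{"gripper":1,"translation":[-0.218,0.06,0.06],"angular":[0,0,0]},{"gripper":1,"translation":[-0.218,0.095,0.06],"angular":[0,0,0]},{"gripper":1,"translation":[-0.218,0.12,0.06],"angular":[0,0,0]},{"gripper":1,"translation":[-0.218,0.12,0.06],"angular":[0,0,0]},{"gripper":1,"translation":[-0.218,0.12,0.06],"angular":[0,0,0]},{"gripper":1,"translation":[-0.218,0.12,0.06],"angular":[0,0,0]},{"gripper":1,"translation":[-0.218,0.12,0.06],"angular":[0,0,0]}]}}

```text
time: 5.37
ee_pos: [0.467, 0.2685, 0.1033]
ee_rot: [[-0.001, 0.004, 1.0], [-1.0, 0.002, -0.001], [-0.002, -1.0, 0.004]]
force: [0.1, -0.1, -0.4]
finger_gap: 0.0173
```

Run:
```python
from h import *
st();f=snap('wrist','w2')
print(proj(f,[(.465,.268,.032),(.4277,.1224,.032)]))
```

```text
t 5.37 tcp [0.467  0.2685 0.1033] th -90.06 ydir [ 0.004  0.002 -1.   ] F [ 0.1 -0.1 -0.4] gap 0.0173
[[316.70765933 252.68014586]
 [552.67652854 309.32627133]]
```

View pics/w2.png

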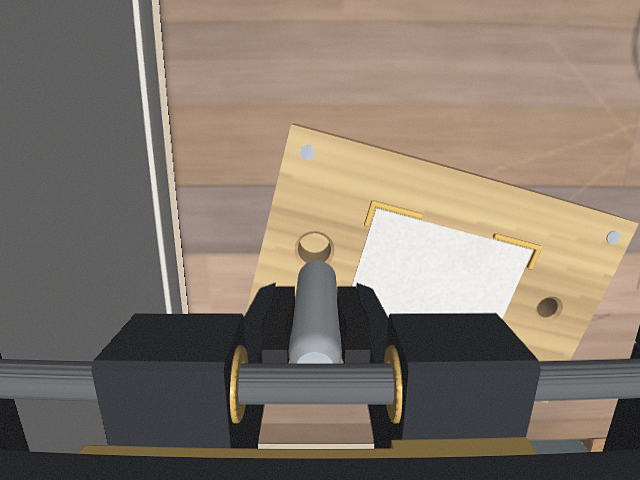

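The wrist view shows the pin held upright with its foot's top edge near (318,262). The wide bore mouth is near (314,247) and the narrow bore near (549,307). I'll enlarge that area with the predicted outlines drawn on it.

Run:
```python
from h import *
f=pickle.load(open('w2.pkl','rb'))
im=f['color'];x0,y0=270,210;s=7
c=cv2.resize(im[y0:y0+80,x0:x0+100],None,fx=s,fy=s,interpolation=cv2.INTER_CUBIC)
t=np.linspace(0,2*np.pi,80)
def circ(x,y,z,r,col):
    p=proj(f,np.stack([x+r*np.cos(t),y+r*np.sin(t),0*t+z],1));cv2.polylines(c,[np.round((p-[x0-.5,y0-.5])*s).astype(int)],True,col,1)
x,y,zt=monitor.get_obs()['ee_pos']
zf=.008+zt-.0406
circ(x,y,zf,.007,(0,0,255));circ(x,y,zf+.002,.009,(0,255,255))
w=at_z(f,314,247.5,.032);print(w, at_z(f,549,307,.032), zf)
circ(w[0],w[1],.032,.0097,(0,255,0))
cv2.imwrite('pics/c2.png',c)
```

```text
[0.4681563  0.26955692 0.032     ] [0.42932637 0.12505604 0.032     ] 0.07077931399970164
```

View pics/c2.png

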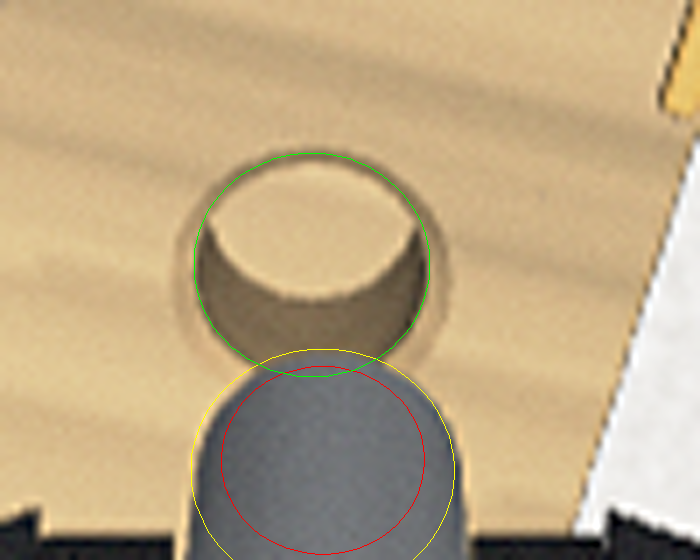

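Call:
{"method": "servo_tool", "body": {"increments": [{"gripper":1,"translation":[-0.0015,0.0,0.0012],"angular":[0,0,0]},{"gripper":1,"translation":[-0.0015,0.015,0.0012],"angular":[0,0,0]},{"gripper":1,"translation":[-0.0015,0.025,0.0012],"angular":[0,0,0]},{"gripper":1,"translation":[-0.0015,0.031,0.0012],"angular":[0,0,0]},{"gripper":1,"translation":[-0.0015,0.035,0.0012],"angular":[0,0,0]},{"gripper":1,"translation":[-0.0015,0.038,0.0012],"angular":[0,0,0]},{"gripper":1,"translation":[-0.0015,0.041,0.0012],"angular":[0,0,0]},{"gripper":1,"translation":[-0.0015,0.044,0.0012],"angular":[0,0,0]},{"gripper":1,"translation":[-0.0015,0.044,0.0012],"angular":[0,0,0]}]}}

```text
time: 6.17
ee_pos: [0.4661, 0.2695, 0.0563]
ee_rot: [[-0.0, -0.0, 1.0], [-1.0, -0.0, -0.0], [0.0, -1.0, -0.0]]
force: [0.9, -0.3, -0.6]
finger_gap: 0.017
```

Call:
{"method": "servo_tool", "body": {"increments": [{"gripper":1,"translation":[0,0,0],"angular":[0,0,0]},{"gripper":1,"translation":[0,0,0],"angular":[0,0,0]},{"gripper":1,"translation":[0,0,0],"angular":[0,0,0]}]}}

```text
time: 6.42
ee_pos: [0.4665, 0.2697, 0.057]
ee_rot: [[-0.0, 0.0, 1.0], [-1.0, 0.0, -0.0], [-0.0, -1.0, 0.0]]
force: [0.0, 0.5, -1.3]
finger_gap: 0.0171
```

Run:
```python
from h import *
st();f=snap('wrist','w3')
im=f['color'];x0,y0=260,190;s=6
c=cv2.resize(im[y0:y0+100,x0:x0+130],None,fx=s,fy=s,interpolation=cv2.INTER_CUBIC)
cv2.imwrite('pics/c3.png',c);print(f['eye'])
```

```text
t 6.42 tcp [0.4665 0.2697 0.057 ] th -90.02 ydir [ 0.  0. -1.] F [ 0.   0.5 -1.3] gap 0.0171
[0.54135609 0.2695582  0.20247349]
```

View pics/c3.png

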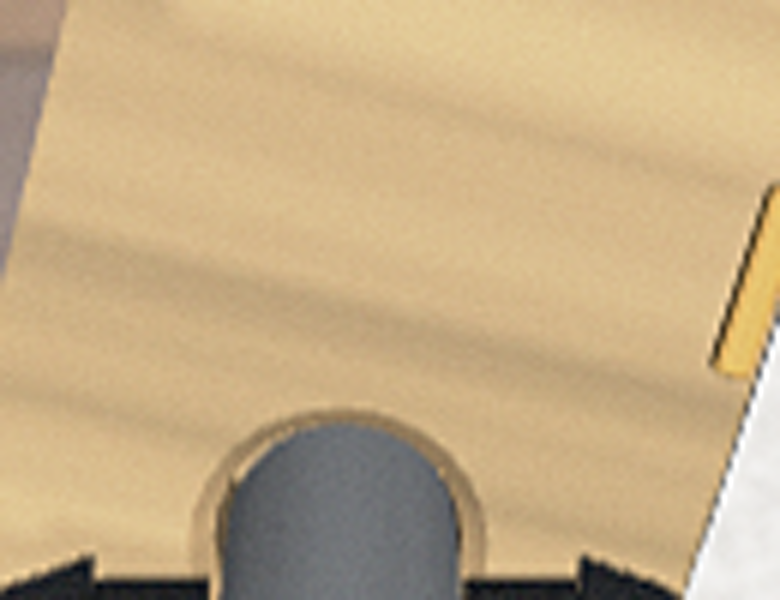

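The pin is in the wide bore, centred and free (Fz about -1 N). I'll lower it home and release.

Call:
{"method": "servo_tool", "body": {"increments": [{"gripper":1,"translation":[0,0.005,0],"angular":[0,0,0]},{"gripper":1,"translation":[0,0.01,0],"angular":[0,0,0]},{"gripper":1,"translation":[0,0.014,0],"angular":[0,0,0]},{"gripper":1,"translation":[0,0.0155,0],"angular":[0,0,0]},{"gripper":1,"translation":[0,0.0155,0],"angular":[0,0,0]},{"gripper":1,"translation":[0,0.0155,0],"angular":[0,0,0]}]}}

```text
time: 6.97
ee_pos: [0.4664, 0.2696, 0.041]
ee_rot: [[-0.0, 0.0, 1.0], [-1.0, -0.0, -0.0], [0.0, -1.0, 0.0]]
force: [2.1, 0.8, -2.7]
finger_gap: 0.0172
```

Call:
{"method": "servo_tool", "body": {"increments": [{"gripper":0.5,"translation":[0,0,0],"angular":[0,0,0]},{"gripper":0.5,"translation":[0,0,0],"angular":[0,0,0]},{"gripper":0.2,"translation":[0,0,0],"angular":[0,0,0]},{"gripper":0.2,"translation":[0,0,0],"angular":[0,0,0]},{"gripper":0.2,"translation":[0,0,0],"angular":[0,0,0]},{"gripper":0.2,"translation":[0,-0.02,0],"angular":[0,0,0]},{"gripper":0.2,"translation":[0,-0.06,0],"angular":[0,0,0]},{"gripper":0.2,"translation":[0,-0.1,0],"angular":[0,0,0]},{"gripper":0.2,"translation":[0,-0.14,0],"angular":[0,0,0]},{"gripper":0.2,"translation":[0,-0.17,0],"angular":[0,0,0]},{"gripper":0.2,"translation":[0,-0.17,0],"angular":[0,0,0]},{"gripper":0.2,"translation":[0,-0.17,0],"angular":[0,0,0]}]}}

```text
time: 7.97
ee_pos: [0.4679, 0.2704, 0.2143]
ee_rot: [[-0.0, 0.005, 1.0], [-1.0, 0.003, -0.0], [-0.003, -1.0, 0.005]]
force: [-0.8, 0.3, -0.6]
finger_gap: 0.0351
```

Run:
```python
from h import *
st();f=snap('wrist','w4')
print(proj(f,[(.4675,.2696,.078),(.4293,.125,.032)]))
go((.6305,-.303,.18),-90)
```

```text
t 7.97 tcp [0.4679 0.2704 0.2143] th -90.02 ydir [ 0.005  0.003 -1.   ] F [-0.8  0.3 -0.6] gap 0.0351
[[317.30126777 221.35288763]
 [481.78902334 250.2538895 ]]
go [0.5727 0.0317 0.1641] [-0.07 -0.01 -0.04]
```

View pics/w4.png

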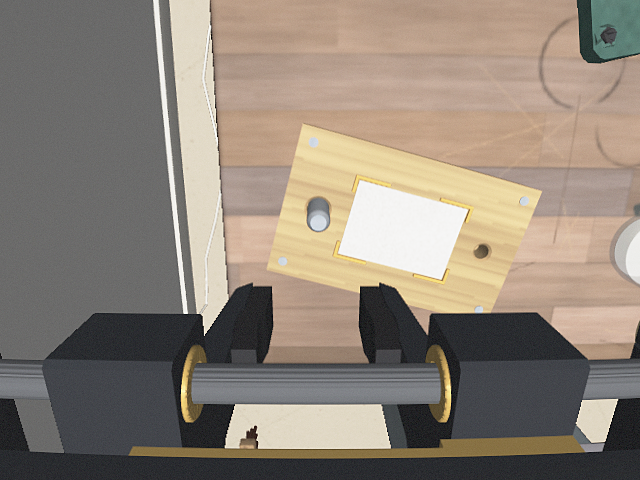

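The thick pin's top sits at (318,222), against (317.3,221.4) predicted for home. The narrow bore at (482,251) agrees with my estimate. Next is the thin pin.

Call:
{"method": "servo_tool", "body": {"increments": [{"gripper":0.1,"translation":[0.035,0,-0.0215],"angular":[0,0,0]},{"gripper":0,"translation":[0.07,0,-0.0415],"angular":[0,0,0]},{"gripper":0,"translation":[0.105,0,-0.0565],"angular":[0,0,0]},{"gripper":0,"translation":[0.145,0,-0.0615],"angular":[0,0,0]},{"gripper":0,"translation":[0.185,0,-0.0615],"angular":[0,0,0]},{"gripper":0,"translation":[0.225,0,-0.0615],"angular":[0,0,0]},{"gripper":0,"translation":[0.265,0,-0.0615],"angular":[0,0,0]},{"gripper":0,"translation":[0.305,0,-0.0615],"angular":[0,0,0]},{"gripper":0,"translation":[0.345,0,-0.0565],"angular":[0,0,0]},{"gripper":0,"translation":[0.38,0,-0.0415],"angular":[0,0,0]},{"gripper":0,"translation":[0.41,0,-0.0165],"angular":[0,0,0]},{"gripper":0,"translation":[0.438,0,0.0115],"angular":[0,0,0]},{"gripper":0,"translation":[0.466,0,0.0395],"angular":[0,0,0]},{"gripper":0,"translation":[0.494,0,0.0675],"angular":[0,0,0]},{"gripper":0,"translation":[0.522,0,0.0955],"angular":[0,0,0]},{"gripper":0,"translation":[0.548,0.02,0.128],"angular":[0,0,0]},{"gripper":0,"translation":[0.573,0.04,0.164],"angular":[0,0,0]},{"gripper":0,"translation":[0.573,0.06,0.164],"angular":[0,0,0]},{"gripper":0,"translation":[0.573,0.06,0.164],"angular":[0,0,0]},{"gripper":0,"translation":[0.573,0.06,0.164],"angular":[0,0,0]}]}}

```text
time: 9.68
ee_pos: [0.6272, -0.3021, 0.1456]
ee_rot: [[-0.001, -0.009, 1.0], [-1.0, 0.005, -0.001], [-0.005, -1.0, -0.009]]
force: [-0.2, 0.0, 0.3]
finger_gap: 0.044
```

Run:
```python
from h import *
st();go((.6306,-.303,.0406),-90);f=snap('wrist','w5');print(proj(f,[(.6306,-.303,.078)]))
# bright top blob
g=cv2.cvtColor(f['color'],cv2.COLOR_BGR2HSV);u,v=proj(f,[(.6306,-.303,.078)])[0].astype(int)
w=g[v-22:v+22,u-22:u+22];m=((w[...,1]<70)&(w[...,2]>130)).astype(np.uint8)
n,l,s,c=cv2.connectedComponentsWithStats(m)
for i in range(1,n):
    if s[i,4]>20: q=c[i]+[u-22,v-22];print(s[i],q,at_z(f,*q,.078))
```

```text
t 9.68 tcp [ 0.6272 -0.3021  0.1456] th -90.04 ydir [-0.009  0.005 -1.   ] F [-0.2  0.   0.3] gap 0.044
go [0.0014 0.1049 0.0043] [ 0.51 -0.04 -0.27]
[[317.67733593 244.44841665]]
[ 13  10  19  20 266] [317.02255639 241.0037594 ] [ 0.63264738 -0.30262993  0.078     ]
```

Call:
{"method": "servo_tool", "body": {"increments": [{"gripper":0,"translation":[0,0.03,0.0005],"angular":[0,0,0]},{"gripper":0,"translation":[0,0.06,0.0005],"angular":[0,0,0]},{"gripper":0,"translation":[0,0.09,0.0005],"angular":[0,0,0]},{"gripper":0,"translation":[0,0.105,0.0005],"angular":[0,0,0]},{"gripper":0,"translation":[0,0.11,0.0005],"angular":[0,0,0]},{"gripper":0,"translation":[0,0.11,0.0005],"angular":[0,0,0]},{"gripper":0,"translation":[0,0.11,0.0005],"angular":[0,0,0]},{"gripper":0,"translation":[0,0.11,0.0005],"angular":[0,0,0]},{"gripper":1,"translation":[0,0.11,0.0005],"angular":[0,0,0]},{"gripper":1,"translation":[0,0.11,0.0005],"angular":[0,0,0]},{"gripper":1,"translation":[0,0.11,0.0005],"angular":[0,0,0]},{"gripper":1,"translation":[0,0.11,0.0005],"angular":[0,0,0]},{"gripper":1,"translation":[0,0.11,0.0005],"angular":[0,0,0]},{"gripper":1,"translation":[0,0.11,0.0005],"angular":[0,0,0]},{"gripper":1,"translation":[0,0.11,0.0005],"angular":[0,0,0]},{"gripper":1,"translation":[0,0.11,0.0005],"angular":[0,0,0]},{"gripper":1,"translation":[0,0.11,0.0005],"angular":[0,0,0]}]}}

```text
time: 11.15
ee_pos: [0.6307, -0.3036, 0.0414]
ee_rot: [[-0.0, 0.0, 1.0], [-1.0, -0.0, -0.0], [0.0, -1.0, 0.0]]
force: [-0.7, 0.2, 2.0]
finger_gap: 0.0107
```

Run:
```python
from h import *
st()
```

```text
t 11.15 tcp [ 0.6307 -0.3036  0.0414] th -90.02 ydir [ 0. -0. -1.] F [-0.7  0.2  2. ] gap 0.0107
```

Call:
{"method": "servo_tool", "body": {"increments": [{"gripper":1,"translation":[0,-0.03,0],"angular":[0,0,0]},{"gripper":1,"translation":[0,-0.07,0],"angular":[0,0,0]},{"gripper":1,"translation":[0,-0.11,0],"angular":[0,0,0]},{"gripper":1,"translation":[0,-0.15,0],"angular":[0,0,0]},{"gripper":1,"translation":[0,-0.18,0],"angular":[0,0,0]},{"gripper":1,"translation":[-0.025,-0.18,-0.026],"angular":[0,0,0]},{"gripper":1,"translation":[-0.05,-0.18,-0.055],"angular":[0,0,0]},{"gripper":1,"translation":[-0.077,-0.18,-0.083],"angular":[0,0,0]},{"gripper":1,"translation":[-0.101,-0.18,-0.113],"angular":[0,0,0]},{"gripper":1,"translation":[-0.122,-0.18,-0.144],"angular":[0,0,0]},{"gripper":1,"translation":[-0.139,-0.18,-0.174],"angular":[0,0,0]},{"gripper":1,"translation":[-0.165,-0.18,-0.2],"angular":[0,0,0]},{"gripper":1,"translation":[-0.2,-0.18,-0.213],"angular":[0,0,0]},{"gripper":1,"translation":[-0.239,-0.18,-0.221],"angular":[0,0,0]},{"gripper":1,"translation":[-0.279,-0.18,-0.2257],"angular":[0,0,0]},{"gripper":1,"translation":[-0.319,-0.18,-0.2257],"angular":[0,0,0]},{"gripper":1,"translation":[-0.359,-0.18,-0.2237],"angular":[0,0,0]},{"gripper":1,"translation":[-0.395,-0.18,-0.212],"angular":[0,0,0]},{"gripper":1,"translation":[-0.4286,-0.17,-0.2022],"angular":[0,0,0]},{"gripper":1,"translation":[-0.4286,-0.14,-0.2022],"angular":[0,0,0]}]}}

```text
time: 12.82
ee_pos: [0.4334, 0.1313, 0.1858]
ee_rot: [[0.005, 0.012, 1.0], [-1.0, 0.005, 0.004], [-0.005, -1.0, 0.012]]
force: [1.4, -1.9, -0.5]
finger_gap: 0.0106
```

Call:
{"method": "servo_tool", "body": {"increments": [{"gripper":1,"translation":[0,0.04,0],"angular":[0,0,0]},{"gripper":1,"translation":[0,0.078,0],"angular":[0,0,0]},{"gripper":1,"translation":[0,0.078,0],"angular":[0,0,0]},{"gripper":1,"translation":[0,0.078,0],"angular":[0,0,0]},{"gripper":1,"translation":[0,0.078,0],"angular":[0,0,0]},{"gripper":1,"translation":[0,0.078,0],"angular":[0,0,0]},{"gripper":1,"translation":[0,0.078,0],"angular":[0,0,0]},{"gripper":1,"translation":[0,0.078,0],"angular":[0,0,0]},{"gripper":1,"translation":[0,0.078,0],"angular":[0,0,0]}]}}

```text
time: 13.57
ee_pos: [0.4297, 0.1253, 0.1048]
ee_rot: [[-0.001, 0.003, 1.0], [-1.0, 0.001, -0.001], [-0.001, -1.0, 0.003]]
force: [-0.3, -0.4, -0.7]
finger_gap: 0.0108
```

Run:
```python
from h import *
st();f=snap('wrist','w6')
im=f['color'];x0,y0=262,200;s=7
c=cv2.resize(im[y0:y0+80,x0:x0+110],None,fx=s,fy=s,interpolation=cv2.INTER_CUBIC)
t=np.linspace(0,2*np.pi,80)
def circ(x,y,z,r,col):
    p=proj(f,np.stack([x+r*np.cos(t),y+r*np.sin(t),0*t+z],1));cv2.polylines(c,[np.round((p-[x0-.5,y0-.5])*s).astype(int)],True,col,1)
x,y,zt=monitor.get_obs()['ee_pos'];zf=.008+zt-.0414
circ(x,y,zf,.004,(0,0,255));circ(x,y,zf+.002,.006,(0,255,255));circ(.4293,.125,.032,.0067,(0,255,0))
print(zf,f['eye'])
cv2.imwrite('pics/c6.png',c)
```

```text
t 13.57 tcp [0.4297 0.1253 0.1048] th -90.04 ydir [ 0.003  0.001 -1.   ] F [-0.3 -0.4 -0.7] gap 0.0108
0.07098433778093835 [0.5041981  0.12505577 0.25041566]
```

View pics/c6.png

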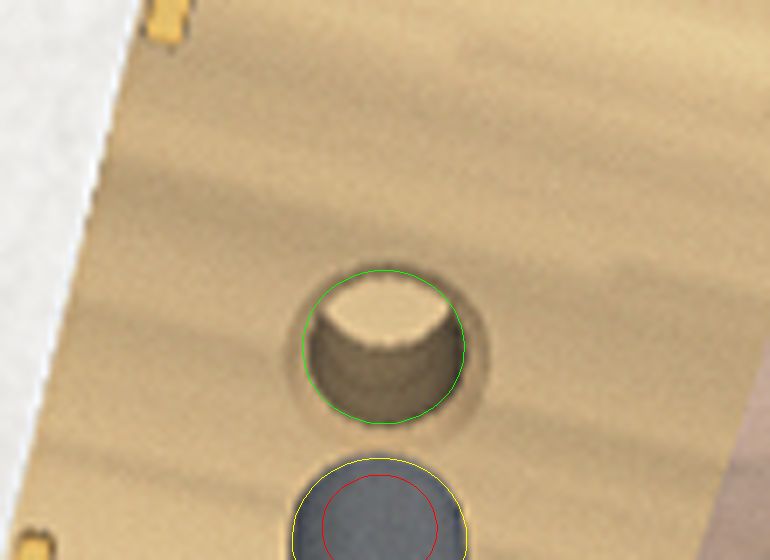

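Call:
{"method": "servo_tool", "body": {"increments": [{"gripper":1,"translation":[0,0.015,0],"angular":[0,0,0]},{"gripper":1,"translation":[0,0.03,0],"angular":[0,0,0]},{"gripper":1,"translation":[0,0.03,0],"angular":[0,0,0]},{"gripper":1,"translation":[0,0.03,0],"angular":[0,0,0]},{"gripper":1,"translation":[0,0.03,0],"angular":[0,0,0]},{"gripper":1,"translation":[0,0.03,0],"angular":[0,0,0]}]}}

```text
time: 14.12
ee_pos: [0.4293, 0.1254, 0.0742]
ee_rot: [[-0.0, 0.002, 1.0], [-1.0, 0.0, -0.0], [-0.0, -1.0, 0.002]]
force: [0.1, 0.3, -0.2]
finger_gap: 0.0109
```

Run:
```python
from h import *
st()
```

```text
t 14.12 tcp [0.4293 0.1254 0.0742] th -90.02 ydir [ 0.002  0.    -1.   ] F [ 0.1  0.3 -0.2] gap 0.0109
```

Call:
{"method": "servo_tool", "body": {"increments": [{"gripper":1,"translation":[0.0003,0.004,-0.0003],"angular":[0,0,0]},{"gripper":1,"translation":[0.0003,0.007,-0.0003],"angular":[0,0,0]},{"gripper":1,"translation":[0.0003,0.01,-0.0003],"angular":[0,0,0]},{"gripper":1,"translation":[0.0003,0.013,-0.0003],"angular":[0,0,0]},{"gripper":1,"translation":[0.0003,0.016,-0.0003],"angular":[0,0,0]},{"gripper":1,"translation":[0.0003,0.018,-0.0003],"angular":[0,0,0]},{"gripper":1,"translation":[0.0003,0.018,-0.0003],"angular":[0,0,0]},{"gripper":1,"translation":[0.0003,0.018,-0.0003],"angular":[0,0,0]},{"gripper":1,"translation":[0.0003,0.018,-0.0003],"angular":[0,0,0]}]}}

```text
time: 14.87
ee_pos: [0.4283, 0.1249, 0.0552]
ee_rot: [[-0.0, -0.0, 1.0], [-1.0, -0.0, -0.0], [0.0, -1.0, -0.0]]
force: [-0.0, 0.2, -0.8]
finger_gap: 0.0106
```

Run:
```python
from h import *
st();print(monitor.get_obs()['torque'])
```

```text
t 14.87 tcp [0.4283 0.1249 0.0552] th -90.02 ydir [-0. -0. -1.] F [-0.   0.2 -0.8] gap 0.0106
[-0.04074736  0.02053871  0.0325106 ]
```

Call:
{"method": "servo_tool", "body": {"increments": [{"gripper":1,"translation":[0,0.004,0],"angular":[0,0,0]},{"gripper":1,"translation":[0,0.008,0],"angular":[0,0,0]},{"gripper":1,"translation":[0,0.011,0],"angular":[0,0,0]},{"gripper":1,"translation":[0,0.0135,0],"angular":[0,0,0]},{"gripper":1,"translation":[0,0.0135,0],"angular":[0,0,0]},{"gripper":1,"translation":[0,0.0135,0],"angular":[0,0,0]}]}}

```text
time: 15.37
ee_pos: [0.4282, 0.1249, 0.0415]
ee_rot: [[-0.0, -0.0, 1.0], [-1.0, -0.0, -0.0], [0.0, -1.0, -0.0]]
force: [0.7, -0.4, 0.3]
finger_gap: 0.0109
```

Call:
{"method": "servo_tool", "body": {"increments": [{"gripper":0.6,"translation":[0,0,0],"angular":[0,0,0]},{"gripper":0.6,"translation":[0,0,0],"angular":[0,0,0]},{"gripper":0.2,"translation":[0,0,0],"angular":[0,0,0]},{"gripper":0.2,"translation":[0,0,0],"angular":[0,0,0]},{"gripper":0.2,"translation":[0,0,0],"angular":[0,0,0]},{"gripper":0.2,"translation":[0,-0.02,0],"angular":[0,0,0]},{"gripper":0.2,"translation":[0,-0.06,0],"angular":[0,0,0]},{"gripper":0.2,"translation":[0,-0.1,0],"angular":[0,0,0]},{"gripper":0.2,"translation":[0,-0.14,0],"angular":[0,0,0]},{"gripper":0.2,"translation":[-0.03,-0.18,0.01],"angular":[0,0,0]},{"gripper":0.2,"translation":[-0.06,-0.2,0.01],"angular":[0,0,0]},{"gripper":0.2,"translation":[-0.06,-0.2,0.01],"angular":[0,0,0]},{"gripper":0.2,"translation":[-0.06,-0.2,0.01],"angular":[0,0,0]},{"gripper":0.2,"translation":[-0.06,-0.2,0.01],"angular":[0,0,0]},{"gripper":0.2,"translation":[-0.06,-0.2,0.01],"angular":[0,0,0]}]}}

```text
time: 16.62
ee_pos: [0.4368, 0.1838, 0.2394]
ee_rot: [[-0.0, -0.004, 1.0], [-1.0, -0.002, -0.0], [0.002, -1.0, -0.004]]
force: [0.2, 0.1, -0.2]
finger_gap: 0.0354
```

Run:
```python
from h import *
st();f=snap('wrist','w7')
for z in (.078,):
  P=proj(f,[(.4672,.2696,z),(.4289,.125,z)]);print(P)
im=f['color']
def crop(u,v,s=8,w=45):
    u,v=int(u),int(v);print(u-w//2,v-w//2);return cv2.resize(im[v-w//2:v-w//2+w,u-w//2:u-w//2+w],None,fx=s,fy=s,interpolation=cv2.INTER_CUBIC)
cv2.imwrite('pics/c7.png',np.hstack([crop(*P[0]),crop(*P[1])]))
```

```text
t 16.62 tcp [0.4368 0.1838 0.2394] th -90.02 ydir [-0.004 -0.002 -1.   ] F [ 0.2  0.1 -0.2] gap 0.0354
[[204.28988549 173.04160687]
 [388.70336291 220.6252026 ]]
182 151
366 198
```

View pics/c7.png

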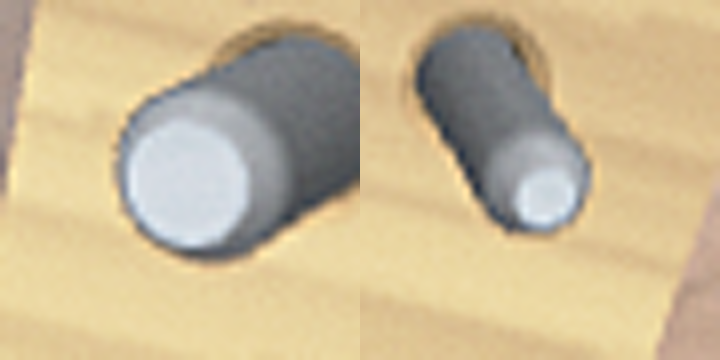

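Both pins stand in their bores. The thick pin's top is at about (204.9,173.5) and the thin pin's at (388.6,222.1).

Run:
```python
from h import *
f=pickle.load(open('w7.pkl','rb'))
for z in (.076,.078,.082):
    a=at_z(f,204.9,173.5,z);b=at_z(f,388.6,222.1,z);d=a-b
    print(a.round(4),b.round(4),((a+b)/2).round(4),np.linalg.norm(d),np.degrees(np.arctan2(-d[0],d[1])))
```

```text
[0.4665 0.2697 0.076 ] [0.4271 0.1246 0.076 ] [0.4468 0.1972 0.076 ] 0.15033451073287965 -15.201878078186573
[0.4668 0.2692 0.078 ] [0.4277 0.125  0.078 ] [0.4473 0.1971 0.078 ] 0.14936022946457658 -15.201878078186581
[0.4674 0.268  0.082 ] [0.4288 0.1258 0.082 ] [0.4481 0.1969 0.082 ] 0.14741166692797042 -15.201878078186565
```

Call:
{"method": "servo_tool", "body": {"increments": [{"gripper":0,"translation":[0.035,0,-0.018],"angular":[0,0,0]},{"gripper":-0.5,"translation":[0.073,0,-0.033],"angular":[0,0,0]},{"gripper":-0.5,"translation":[0.114,0,-0.037],"angular":[0,0,0]},{"gripper":-0.5,"translation":[0.155,0,-0.038],"angular":[0,0,0]},{"gripper":-0.5,"translation":[0.195,0,-0.038],"angular":[0,0,0]},{"gripper":-0.5,"translation":[0.235,0,-0.038],"angular":[0,0,0]},{"gripper":-0.5,"translation":[0.275,0,-0.038],"angular":[0,0,0]},{"gripper":-0.5,"translation":[0.315,0,-0.033],"angular":[0,-7,0]},{"gripper":-0.5,"translation":[0.355,0,-0.028],"angular":[0,-14,0]},{"gripper":-0.5,"translation":[0.395,0,-0.023],"angular":[0,-21,0]},{"gripper":-0.5,"translation":[0.435,0,-0.018],"angular":[0,-28,0]},{"gripper":-0.5,"translation":[0.47,0.01,-0.016],"angular":[0,-35,0]},{"gripper":-0.5,"translation":[0.508,0.02,-0.0145],"angular":[0,-42,0]},{"gripper":-0.5,"translation":[0.508,0.04,-0.0145],"angular":[0,-49,0]},{"gripper":-0.5,"translation":[0.508,0.04,-0.0145],"angular":[0,-56,0]},{"gripper":-0.5,"translation":[0.508,0.04,-0.0145],"angular":[0,-63,0]},{"gripper":-0.5,"translation":[0.508,0.04,-0.0145],"angular":[0,-70,0]},{"gripper":-0.5,"translation":[0.508,0.04,-0.0145],"angular":[0,-77,0]},{"gripper":-0.5,"translation":[0.508,0.04,-0.0145],"angular":[0,-84,0]},{"gripper":-0.5,"translation":[0.508,0.04,-0.0145],"angular":[0,-90,0]}]}}

```text
time: 18.33
ee_pos: [0.4217, -0.323, 0.1995]
ee_rot: [[1.0, -0.003, -0.001], [0.001, 0.002, 1.0], [-0.003, -1.0, 0.002]]
force: [0.3, -0.1, -0.5]
finger_gap: 0.0661
```

Call:
{"method": "servo_tool", "body": {"increments": [{"gripper":-0.5,"translation":[0,0,0],"angular":[0,0,0]},{"gripper":-0.5,"translation":[0,0,0],"angular":[0,0,0]},{"gripper":-0.5,"translation":[0,0,0],"angular":[0,0,0]},{"gripper":-0.5,"translation":[0,0,0],"angular":[0,0,0]},{"gripper":-0.5,"translation":[0,0,0],"angular":[0,0,0]},{"gripper":-0.5,"translation":[0,0,0],"angular":[0,0,0]}]}}

```text
time: 18.83
ee_pos: [0.4236, -0.3231, 0.2017]
ee_rot: [[1.0, -0.0, 0.005], [-0.005, 0.0, 1.0], [-0.0, -1.0, 0.0]]
force: [0.4, 0.5, 0.3]
finger_gap: 0.0658
```

Run:
```python
from h import *
st();f=snap('wrist','w8')
print(proj(f,[(.4235,-.249,.036),(.4235,-.398,.036),(.4235,-.3235,.08)]))
c=cv2.resize(f['color'][150:450,190:450],None,fx=2,fy=2,interpolation=cv2.INTER_CUBIC)
cv2.imwrite('pics/c8.png',c)
```

```text
t 18.83 tcp [ 0.4236 -0.3231  0.2017] th -0.27 ydir [-0.  0. -1.] F [0.4 0.5 0.3] gap 0.0658
[[315.40297494 115.16637296]
 [316.252648   295.89554689]
 [315.87396785 226.29389393]]
```

View pics/w8.png

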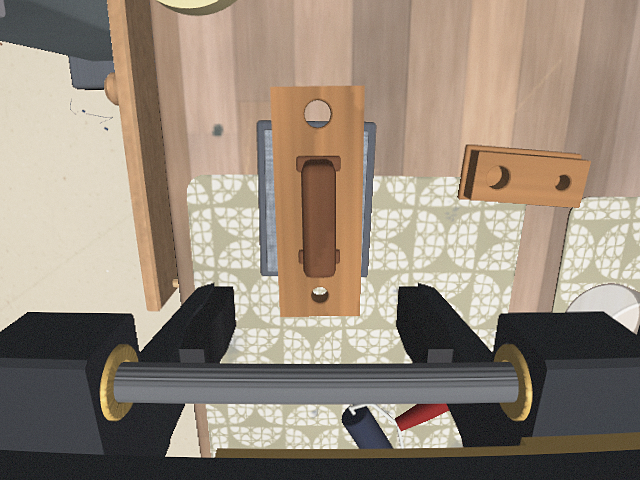

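The wrist view shows the block's wide hole at (318,113) and narrow hole at (320,294.5), with the handle at x≈319 from about y 157 to 277. The rest is empty.

Run:
```python
from h import *
f=pickle.load(open('w8.pkl','rb'))
a=at_z(f,318,113,.036);b=at_z(f,320,294.5,.036);d=a-b
print(a.round(4),b.round(4),((a+b)/2).round(4),np.linalg.norm(d),np.degrees(np.arctan2(-d[0],d[1])))
q=[at_z(f,*p,.036) for p in [(271,86),(366,86),(360,317),(279,316)]];print(np.mean(q,0).round(4),np.round(q,4).tolist())
h=[at_z(f,*p,.08) for p in [(302,165),(335,165),(335,272),(304,272)]];print(np.round(h,4).tolist())
# sub-pixel hole centroids: dark/contrast blob not attempted
e=[at_z(f,319,v,.08) for v in (160,277)];print(np.round(e,4).tolist())
```

```text
[ 0.4255 -0.2474  0.036 ] [ 0.4267 -0.3967  0.036 ] [ 0.4261 -0.3221  0.036 ] 0.14927022565118717 0.4836702997149375
[ 0.4261 -0.323   0.036 ] [[0.3908, -0.2279, 0.036], [0.461, -0.2282, 0.036], [0.4617, -0.4185, 0.036], [0.3909, -0.4172, 0.036]]
[[0.4144, -0.2809, 0.08], [0.4365, -0.281, 0.08], [0.4372, -0.3579, 0.08], [0.4148, -0.3578, 0.08]]
[[0.4258, -0.2777, 0.08], [0.4256, -0.3617, 0.08]]
```

Call:
{"method": "servo_tool", "body": {"force": 50, "increments": [{"gripper":-0.5,"translation":[0.0024,0.04,0.0008],"angular":[0,-0.5,0]},{"gripper":-0.5,"translation":[0.0024,0.08,0.0008],"angular":[0,-0.5,0]},{"gripper":-0.5,"translation":[0.0024,0.115,0.0008],"angular":[0,-0.5,0]},{"gripper":-0.5,"translation":[0.0024,0.14,0.0008],"angular":[0,-0.5,0]},{"gripper":-0.5,"translation":[0.0024,0.153,0.0008],"angular":[0,-0.5,0]},{"gripper":-0.5,"translation":[0.0024,0.157,0.0008],"angular":[0,-0.5,0]},{"gripper":-0.5,"translation":[0.0024,0.157,0.0008],"angular":[0,-0.5,0]},{"gripper":-0.5,"translation":[0.0024,0.157,0.0008],"angular":[0,-0.5,0]},{"gripper":-0.5,"translation":[0.0024,0.157,0.0008],"angular":[0,-0.5,0]},{"gripper":1,"translation":[0.0024,0.157,0.0008],"angular":[0,-0.5,0]},{"gripper":1,"translation":[0.0024,0.157,0.0008],"angular":[0,-0.5,0]},{"gripper":1,"translation":[0.0024,0.157,0.0008],"angular":[0,-0.5,0]},{"gripper":1,"translation":[0.0024,0.157,0.0008],"angular":[0,-0.5,0]},{"gripper":1,"translation":[0.0024,0.157,0.0008],"angular":[0,-0.5,0]},{"gripper":1,"translation":[0.0024,0.157,0.0008],"angular":[0,-0.5,0]},{"gripper":1,"translation":[0.0024,0.157,0.0008],"angular":[0,-0.5,0]},{"gripper":1,"translation":[0.0024,0.157,0.0008],"angular":[0,-0.5,0]},{"gripper":1,"translation":[0.0024,0.157,0.0008],"angular":[0,-0.5,0]},{"gripper":1,"translation":[0.0024,0.157,0.0008],"angular":[0,-0.5,0]},{"gripper":1,"translation":[0.0024,0.157,0.0008],"angular":[0,-0.5,0]}]}}

```text
time: 20.55
ee_pos: [0.4259, -0.3222, 0.0447]
ee_rot: [[1.0, -0.0, -0.005], [0.005, 0.0, 1.0], [-0.0, -1.0, 0.0]]
force: [-1.4, 1.0, 1.3]
finger_gap: 0.0236
```

Run:
```python
from h import *
st()
```

```text
t 20.55 tcp [ 0.4259 -0.3222  0.0447] th 0.28 ydir [-0.  0. -1.] F [-1.4  1.   1.3] gap 0.0236
```

Call:
{"method": "servo_tool", "body": {"increments": [{"gripper":1,"translation":[0,-0.008,0],"angular":[0,0,0]},{"gripper":1,"translation":[0,-0.025,0],"angular":[0,0,0]},{"gripper":1,"translation":[0,-0.05,0],"angular":[0,0,0]},{"gripper":1,"translation":[0,-0.085,0],"angular":[0,0,0]},{"gripper":1,"translation":[0,-0.12,0],"angular":[0,0,0]},{"gripper":1,"translation":[0,-0.155,0],"angular":[0,0,0]},{"gripper":1,"translation":[0,-0.19,0],"angular":[0,0,0]},{"gripper":1,"translation":[0,-0.215,0.005],"angular":[0,0,0]},{"gripper":1,"translation":[-0.006,-0.225,0.022],"angular":[0,0,0]},{"gripper":1,"translation":[-0.014,-0.225,0.05],"angular":[0,0,0]},{"gripper":1,"translation":[-0.021,-0.225,0.08],"angular":[0,0,0]},{"gripper":1,"translation":[-0.026,-0.225,0.112],"angular":[0,0,0]},{"gripper":1,"translation":[-0.029,-0.225,0.147],"angular":[0,0,0]},{"gripper":1,"translation":[-0.031,-0.225,0.182],"angular":[0,0,0]},{"gripper":1,"translation":[-0.033,-0.225,0.217],"angular":[0,0,0]},{"gripper":1,"translation":[-0.033,-0.225,0.252],"angular":[0,0,0]},{"gripper":1,"translation":[-0.033,-0.225,0.287],"angular":[0,0,0]},{"gripper":1,"translation":[-0.033,-0.225,0.322],"angular":[0,0,0]},{"gripper":1,"translation":[-0.033,-0.225,0.357],"angular":[0,0,0]},{"gripper":1,"translation":[-0.031,-0.225,0.392],"angular":[0,0,0]}]}}

```text
time: 22.22
ee_pos: [0.3916, 0.0711, 0.2691]
ee_rot: [[1.0, -0.001, -0.005], [0.005, -0.0, 1.0], [-0.001, -1.0, -0.0]]
force: [0.8, -0.6, -4.6]
finger_gap: 0.0241
```

Run:
```python
from h import *
st()
```

```text
t 22.22 tcp [0.3916 0.0711 0.2691] th 0.27 ydir [-0.001 -0.    -1.   ] F [ 0.8 -0.6 -4.6] gap 0.0241
```

Call:
{"method": "servo_tool", "body": {"increments": [{"gripper":1,"translation":[0.006,0,0.03],"angular":[0,2,0]},{"gripper":1,"translation":[0.018,0,0.06],"angular":[0,5,0]},{"gripper":1,"translation":[0.032,0,0.088],"angular":[0,9,0]},{"gripper":1,"translation":[0.044,0.005,0.11],"angular":[0,12.5,0]},{"gripper":1,"translation":[0.051,0.015,0.122],"angular":[0,15.3,0]},{"gripper":1,"translation":[0.053,0.035,0.127],"angular":[0,15.3,0]},{"gripper":1,"translation":[0.053,0.055,0.127],"angular":[0,15.3,0]},{"gripper":1,"translation":[0.053,0.07,0.127],"angular":[0,15.3,0]},{"gripper":1,"translation":[0.053,0.08,0.127],"angular":[0,15.3,0]},{"gripper":1,"translation":[0.053,0.08,0.127],"angular":[0,15.3,0]},{"gripper":1,"translation":[0.053,0.08,0.127],"angular":[0,15.3,0]},{"gripper":1,"translation":[0.053,0.08,0.127],"angular":[0,15.3,0]},{"gripper":1,"translation":[0.053,0.08,0.127],"angular":[0,15.3,0]},{"gripper":1,"translation":[0.053,0.08,0.127],"angular":[0,15.3,0]},{"gripper":1,"translation":[0.053,0.08,0.127],"angular":[0,15.3,0]},{"gripper":1,"translation":[0.053,0.08,0.127],"angular":[0,15.3,0]}]}}

```text
time: 23.55
ee_pos: [0.4458, 0.1969, 0.1904]
ee_rot: [[0.966, 0.001, 0.259], [-0.259, 0.0, 0.966], [0.001, -1.0, 0.001]]
force: [0.3, -0.0, -3.4]
finger_gap: 0.0237
```

Run:
```python
from h import *
st();go((.4473,.1972,.117),-15)
```

```text
t 23.55 tcp [0.4458 0.1969 0.1904] th -15.03 ydir [ 0.001  0.    -1.   ] F [ 0.3 -0.  -3.4] gap 0.0237
go [0.0013 0.0734 0.0006] [-0.04 -0.03  0.06]
```

Call:
{"method": "servo_tool", "body": {"increments": [{"gripper":1,"translation":[0.001,0.015,0.0005],"angular":[0,0,0]},{"gripper":1,"translation":[0.001,0.03,0.0005],"angular":[0,0,0]},{"gripper":1,"translation":[0.001,0.045,0.0005],"angular":[0,0,0]},{"gripper":1,"translation":[0.001,0.055,0.0005],"angular":[0,0,0]},{"gripper":1,"translation":[0.001,0.062,0.0005],"angular":[0,0,0]},{"gripper":1,"translation":[0.001,0.067,0.0005],"angular":[0,0,0]},{"gripper":1,"translation":[0.001,0.07,0.0005],"angular":[0,0,0]},{"gripper":1,"translation":[0.001,0.07,0.0005],"angular":[0,0,0]},{"gripper":1,"translation":[0.001,0.07,0.0005],"angular":[0,0,0]},{"gripper":1,"translation":[0.001,0.07,0.0005],"angular":[0,0,0]},{"gripper":1,"translation":[0.001,0.07,0.0005],"angular":[0,0,0]},{"gripper":1,"translation":[0.001,0.07,0.0005],"angular":[0,0,0]},{"gripper":1,"translation":[0.001,0.07,0.0005],"angular":[0,0,0]},{"gripper":1,"translation":[0.001,0.07,0.0005],"angular":[0,0,0]}]}}

```text
time: 24.72
ee_pos: [0.4467, 0.1971, 0.1199]
ee_rot: [[0.966, 0.0, 0.259], [-0.259, 0.0, 0.966], [0.0, -1.0, 0.0]]
force: [-0.6, 0.0, -4.2]
finger_gap: 0.0234
```

Run:
```python
from h import *
st();go((.4473,.1972,.118),-15);f=snap('wrist','w9')
# predicted outlines: hole tops (carrier top) from tcp, pin tops
o=monitor.get_obs();p=o['ee_pos'];th=np.arctan2(o['ee_rot'][1,0],o['ee_rot'][0,0]);y=np.array([-np.sin(th),np.cos(th),0])
zt=p[2]-.0447+.036
s=4;t=np.linspace(0,2*np.pi,80);out=[]
def panel(sgn,r,pin,rp,W=(95,65)):
    h=p+sgn*.075*y;u,v=proj(f,[(h[0],h[1],zt)])[0].astype(int);x0,y0=max(0,u-W[0]//2),max(0,v-W[1]//2)
    c=cv2.resize(f['color'][y0:y0+W[1],x0:x0+W[0]],None,fx=s,fy=s,interpolation=cv2.INTER_CUBIC)
    for (x,yy),z,rr,col in [(h[:2],zt,r,(0,255,0)),(h[:2],zt-.018,r,(255,255,0)),(pin,.078,rp,(0,0,255))]:
        q=proj(f,np.stack([x+rr*np.cos(t),yy+rr*np.sin(t),0*t+z],1));cv2.polylines(c,[np.round((q-[x0-.5,y0-.5])*s).astype(int)],True,col,1)
    return c
a=panel(1,.0105,(.4667,.2695),.006);b=panel(-1,.0075,(.428,.125),.003)
top=np.hstack([a,b]) if a.shape==b.shape else None
full=cv2.resize(f['color'],(430,322))
g=snap('scene','s9');sc=g['color'][290:380,195:310];sc=cv2.resize(sc,(330,258),interpolation=cv2.INTER_CUBIC)
H=top.shape[0];can=np.zeros((H+322,max(top.shape[1],760),3),np.uint8);can[:H,:top.shape[1]]=top;can[H:,:430]=full;can[H:H+258,430:760]=sc
print(can.shape);cv2.imwrite('pics/c9.png',can)
```

```text
t 24.72 tcp [0.4467 0.1971 0.1199] th -15.02 ydir [ 0.  0. -1.] F [-0.6  0.  -4.2] gap 0.0234
go [0.0005 0.0019 0.0003] [-0.01 -0.02  0.02]
(582, 760, 3)
```

View pics/c9.png

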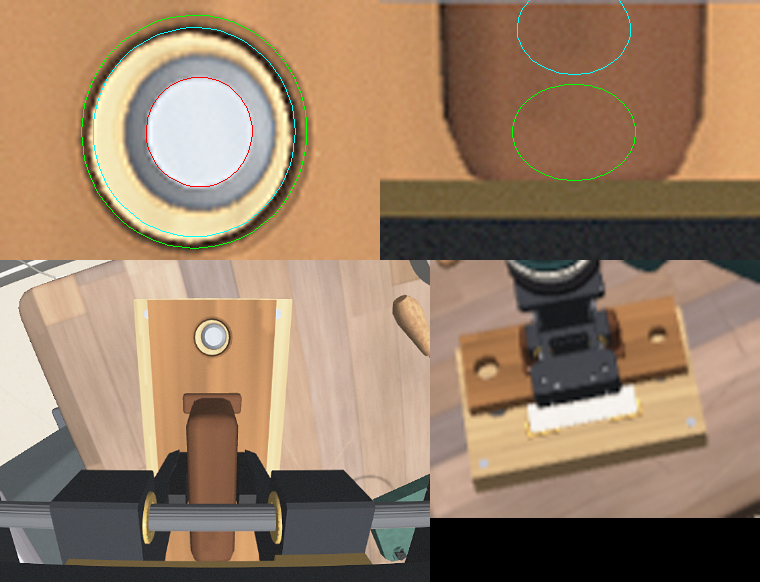

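The last view shows the thick pin's top centred in the wide hole, about 0.7 mm off along tool x. The block is level and nothing touches. I'll make one small correction and let it settle.

Call:
{"method": "servo_tool", "body": {"increments": [{"gripper":1,"translation":[0.0006,0.001,0.0003],"angular":[0,0,0]},{"gripper":1,"translation":[0.0006,0.0022,0.0003],"angular":[0,0,0]},{"gripper":1,"translation":[0.0006,0.0022,0.0003],"angular":[0,0,0]},{"gripper":1,"translation":[0.0006,0.0022,0.0003],"angular":[0,0,0]},{"gripper":1,"translation":[0.0006,0.0022,0.0003],"angular":[0,0,0]},{"gripper":1,"translation":[0.0006,0.0022,0.0003],"angular":[0,0,0]},{"gripper":1,"translation":[0.0006,0.0022,0.0003],"angular":[0,0,0]},{"gripper":1,"translation":[0.0006,0.0022,0.0003],"angular":[0,0,0]},{"gripper":1,"translation":[0.0006,0.0022,0.0003],"angular":[0,0,0]},{"gripper":1,"translation":[0.0006,0.0022,0.0003],"angular":[0,0,0]},{"gripper":1,"translation":[0.0006,0.0022,0.0003],"angular":[0,0,0]},{"gripper":1,"translation":[0.0006,0.0022,0.0003],"angular":[0,0,0]}]}}

```text
time: 25.82
ee_pos: [0.4472, 0.1972, 0.1175]
ee_rot: [[0.966, 0.0, 0.259], [-0.259, 0.0, 0.966], [0.0, -1.0, 0.0]]
force: [0.5, -0.3, -4.4]
finger_gap: 0.0233
```

Run:
```python
from h import *
st()
# bystanders: before/after in the top view (jars, bottle)
f0=pickle.load(open('top0.pkl','rb'))['color'].astype(int);f=grab_frame('top')['color'].astype(int)
for n,(u,v) in dict(tumbler=(311,258),water=(305,287),foam=(320,232),bottle=(241,197)).items():
    print(n,np.abs(f-f0)[v-14:v+15,u-14:u+15].mean().round(2))
o=monitor.get_obs();p=o['ee_pos'];z=o['ee_rot'][:,2]
print('holes',(p+.075*z).round(4),(p-.075*z).round(4),'underside gap',p[2]-.0447+.018-.078,o['joint_vel'].round(2))
```

```text
t 25.82 tcp [0.4472 0.1972 0.1175] th -15.02 ydir [ 0.  0. -1.] F [ 0.5 -0.3 -4.4] gap 0.0233
tumbler 1.18
water 1.24
foam 1.23
bottle 1.11
holes [0.4667 0.2696 0.1175] [0.4278 0.1247 0.1175] underside gap 0.012830318602786883 [-0.08  0.01  0.05 -0.06  0.05 -0.06]
```

Jars and bottle are unmoved, and the holes are within about 0.5 mm of the pins by measurement. I'm handing in.

```bash
python3 -c "
from rig import workorder
print(workorder.finish_job())"
```

```text
the job is handed in; nothing more can be done
None
```

Both pins are home in their bores, thick in wide and thin in narrow, and the arm is holding the block level over them. I handed the job in at about 26 s of the 72 s allowed; it reported no verdict.

- **Pins:** after release, both pin tops measured about 77–78 mm high and 149–150 mm apart, which fits both being upright and fully home.
- **Block height:** the carrier's underside is about 13 mm above the pin tops and the printing face about 7 mm above. I took "about 1 cm" as lying between the two.
- **Line-up:** the last close view showed the wide hole about 0.7 mm off the thick pin, and I corrected that. By calculation both holes are now within about 0.5 mm of their pins, but I took no picture after the correction. The narrow hole was hidden behind the handle in that view, so its line-up rests on measured positions only.
- **Bystanders:** the top view before and after showed no change at the jars or the bottle. The block was carried over the jars and in front of the press ball, and forces stayed at a few newtons in every reading.

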